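Find the thumb notch by touch and unlock the specimen holder

ROBOT

A 6-joint arm with a two-finger parallel gripper is mounted at the origin on a cart in front of the work surface, level with it; the furniture and walls round the work are solid. World frame = base frame: x ahead of the robot, y to its left, z up, the work surface at z = 0. Lengths are in m, angles in rad, forces in N, time in s.
With the tool pointing down it reaches from about 0.425 to 0.95 m from the base axis. Payload 3.5 kg.
Tool frame: the origin (TCP) lies at the very end of the fingers, on their centre line; the grasp point (between the pads) lies behind it (bot.pinch_z is the z of the grasp point in the tool frame, in m); z points along the fingers, y is the line along which they close (so a half turn about z gives the same grasp; the last joint's range is limited). The gripper opens to 85 mm and grips with 20 to 120 N. Pads are 22 mm wide; open, the fingers measure 114 mm over their backs; the gripper's body (76 mm by 85 mm) begins 54 mm behind the grasp point. The pads swing forward as they close: fully open they stand 13 mm farther back than shut.
Start: joints at [0.955, 0.286, 1.577, -0, 1.279, -0.15], TCP at [0.303, 0.603, 0.231] pointing down, gripper open.
Joint ranges: [-2.77, 2.77], [-0.9, 2.22], [0.21, 2.48], [-1.53, 4.67], [0.24, 2.81], [-2.84, 2.84]. Speed limits (rad/s): [2.79, 2.79, 3.14, 3.14, 3.14, 3.14].

INTERFACE

Orientations are given as [roll, pitch, yaw] about the fixed x, y, z axes, in that order (R = Rz(yaw) Ry(pitch) Rx(roll)).
In Python, from rig import readout, optics, order, bot gives the robot as it stands.
- The arm moves only by the tool jog_arm, never from a script. Its argument "deltas" is a list of rows, each an object of numbers: "dx", "dy", "dz": the shift along the tool's x, y, z in m; "turn": the turn about the tool's z in rad. In form: [{"dx": .., "dy": .., "dz": .., "turn": ..}, ...]. A call has 1 to 5 rows; each row shifts and turns the commanded pose from where the row before left it, along the tool's axes as they then stand; what a row does not reach is not made up. A row lasts 1/12 s, in which the tool goes at most 41.7 mm and 7.16 degrees, less where a joint would pass 70% of its speed; a pose out of reach is approached as far as the arm can. A call with a gripper value outside its range is refused whole. "claw" is the finger opening in m, from 0 to 0.0854, set as the call begins (left out, the last holds). The fingers move at their own pace and stop on an object; "grip_force" is the grip in N (left out, the last holds). Time passes only in rows, so rows that do not move let the fingers close. It gives the time, the measured TCP pose, the force, the opening and the grip force at its end, in the units of the state.
- readout.get_state(): the state, without advancing time (a new reading comes with each control period).
- optics.camera(name): name is "scene" or "top"; returns a dict with "pixels" (384x512x3 uint8, red, green, blue), "camera_matrix" (3x3 intrinsics, pixels), "rvec" (rotation vector, rad) and "tvec" (3), from world to camera coordinates, as OpenCV has them. Camera axes: x right, y down, z forward; pixel columns grow to the right and rows downward; lengths in m; the calibration is good to about 2 mm. A picture is of the moment at which its call begins. There is no depth.
- order.hand_in(): hands the job in; it is judged then, once.
The state is a dict: "time": time; "qpos": joint angles; "joint_velocities": joint speeds; "joint_efforts": joint torques, N m; "tcp_pos": TCP position; "ee_rot": TCP orientation; "wrist_force": force on the tool from outside, world axes, zero at the start; "moment": the same for the moment, N m; "finger_gap": opening from 0.0 (shut) to 1.0 (fully open); "grip_force": force on a finger pad.
Only numpy, scipy, OpenCV 4.12 (cv2) and the standard library are available. Lean on these libraries where they do the work, as an engineer would, in place of code of your own. Each camera call takes 0.05 s, during which the arm holds its last target. There are 200 camera calls.

TASK

Unlock the specimen holder: touch the top of its dark bar near the blue end block with the closed fingertips, feel along the bar towards the grey block until you come to the hidden notch, and press the key inside it fully down, so that the orange pin pops up; then move away. Grasp nothing, and leave the specimens and everything else where they are.

Things in the scene. Friction and masses are not known exactly. Their poses are not given: they have to be found in the camera images.
- holder: Specimen holder fixed to the bench: aluminium plate 116 x 336 mm, top 12 mm above the bench. Origin: centre of its underside; z up, y along its length to the blue end block, x across, away from three specimens that stand on it at x = -25 mm, up to 33 mm above the bench. End blocks blue (+y) and grey (-y), 34 mm wide, tops 50 mm above the bench, begin at y = +90 and -90 mm.
- bar_mid (a point): Middle of the flat top of the holder's fixed dark steel bar (holder x = +28, y = 0, 45 mm above the bench); axes as the holder's. The top is 14 mm wide and runs along y from -90 to +90 mm between the end blocks. Somewhere in it, the centre between y = -66 and +6 mm, differing each time, a notch 44 mm long (along y), dark on dark, is cut through its whole width.
- bar_start (a point): Point on the same bar top near the blue end block, at holder y = +70 mm; never in the notch
- release_key (a joint): Press of the dark release key (m): 0 up, 0.007 fully down; it resists with about 4 N and stays where it is left. The key is the floor of the notch: its flat top, 42 mm long and as wide as the bar, lies 6 mm below the bar's top when up.
- pin (a joint): rise of the orange pin (7 mm thick) out of the black slot along the top of the grey end block (m): 0 hidden, 0.014 fully up; a linkage raises it 2 mm for each mm the key goes down
- green_specimen: green specimen puck, 26 mm wide, 16 mm high, standing loose on the holder's plate; origin at its underside
- red_specimen: red specimen puck, 31 mm wide, 21 mm high, standing loose on the holder's plate; origin at its underside
- amber_specimen: amber specimen puck, 31 mm wide, 15 mm high, standing loose on the holder's plate; origin at its underside
- test_block: round steel hardness test block, 65 mm wide, 12 mm high, on the bench to the right; origin at its underside
- wash_bottle: white wash bottle with red spout, 63 mm wide, 182 mm high, at the back; origin at its underside

How it is judged:
By the outcome, as a careful person would: the job done as asked, in the order asked, and still so for the second after the job is handed in, with the robot touching nothing.
It also fails if it takes over 51 s, if anything falls off the work surface, if the arm or the gripper's body presses on something with over 40 N, if the wrist force passes 120 N, or if a joint passes its speed limit or range.

## Working session

There is one attempt and no reset: what is moved stays moved. The work goes in short steps, Python scripts to look and compute and a tool call to move; the robot and the scene stay as the last step left them, time stands still between calls to the robot, and variables do not carry over. Pictures are saved under pics/ and viewed, at most 10 in all, crops included, and the job is handed in when it is done.

Besides the shell and the picture viewer there is one more tool, called after ">>>" by a JSON object that holds its "fn" and its "kwargs". jog_arm: Moves the arm, as the interface text tells. Its arguments: {"type":"object","properties":{"deltas":{"type":"array"},"claw":{"type":"number"},"grip_force":{"type":"number"}},"required":["deltas"]}

```bash
mkdir -p pics
python3 - <<'E'
from rig import readout, optics
import cv2,pickle
for n in("top","scene"):
    c=optics.camera(n);pickle.dump(c,open(n+".pkl","wb"))
    cv2.imwrite(f"pics/{n}0.png",c["pixels"][...,::-1])
    print(n,c["camera_matrix"],c["rvec"],c["tvec"])
print(readout.get_state())
E
```

```text
top [[449.62142694   0.         256.07697929]
 [  0.         449.62142694 191.87631874]
 [  0.           0.           1.        ]] [ 2.14923152 -2.12022691  0.207275  ] [-0.22405364  0.55788334  1.00848503]
scene [[357.33378166   0.         255.1527194 ]
 [  0.         357.33378166 194.24671898]
 [  0.           0.           1.        ]] [ 0.75422728 -2.56666882  1.11877404] [0.36618804 0.36823043 0.53181082]
{'time': 0.1, 'qpos': array([ 9.55003215e-01,  2.87113258e-01,  1.57804303e+00, -2.13328288e-05,
        1.27858892e+00, -1.50022227e-01]), 'joint_velocities': array([ 0.00207715, -0.00247365, -0.00368879,  0.00103096,  0.00182439,
       -0.00068437]), 'joint_efforts': array([ 4.08306405e-04, -4.07297373e+01, -2.93697560e+01, -1.85473605e-04,
        3.39606930e-03,  2.01615313e-05]), 'tcp_pos': array([0.30279335, 0.6026076 , 0.23005464]), 'ee_rot': array([-3.13946123e+00, -3.01533586e-04,  2.67582762e+00]), 'wrist_force': array([ 1.12647910e-04, -3.05170496e-01, -4.36213871e-01]), 'moment': array([0.00753887, 0.0480177 , 0.03272627]), 'grip_force': 0.0, 'finger_gap': 0.9980588247983971}
```

View pics/top0.png

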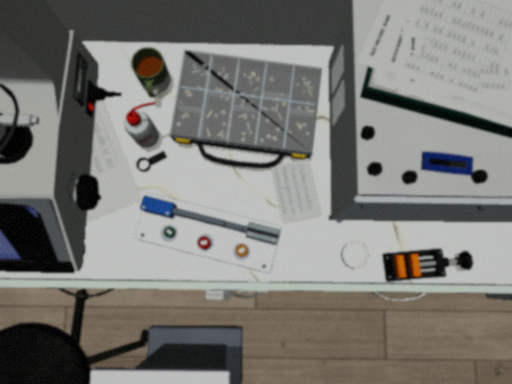

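View pics/scene0.png

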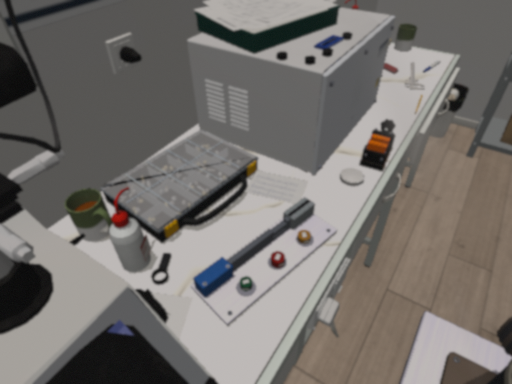

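The top view shows the blue block at (157,207), the grey block at (262,233), the bar between them and pucks at (169,232), (204,242) and (242,250). The scene view shows the same at blue (213,275) and grey (299,213). The wash bottle stands near (140,125) in top.

```bash
cat > h.py <<'E'
import numpy as np,cv2,pickle
def load(n): return pickle.load(open(n+".pkl","rb"))
def ray(c,uv,z):
    R=cv2.Rodrigues(c["rvec"])[0]; o=-R.T@np.ravel(c["tvec"])
    p=cv2.undistortPoints(np.float64(uv).reshape(-1,1,2),c["camera_matrix"],None)[:,0]
    d=np.c_[p,np.ones(len(p))]@R
    return o+d*((z-o[2])/d[:,2])[:,None]
def proj(c,P): return cv2.projectPoints(np.float64(P).reshape(-1,1,3),c["rvec"],np.float64(c["tvec"]),c["camera_matrix"],None)[0][:,0]
def cen(m):
    n,l,s,ce=cv2.connectedComponentsWithStats(m.astype(np.uint8)); return [(s[i][4],ce[i],s[i][:4]) for i in range(1,n) if s[i][4]>12]
E
python3 - <<'E'
from h import *
for n,(x0,y0,x1,y1) in dict(top=(125,185,290,280),scene=(180,190,345,325)).items():
    c=load(n);im=c["pixels"];hsv=cv2.cvtColor(im,cv2.COLOR_RGB2HSV)
    print(n,"cam",-cv2.Rodrigues(c["rvec"])[0].T@np.ravel(c["tvec"]))
    roi=np.zeros(im.shape[:2],bool);roi[y0:y1,x0:x1]=1
    H,S,V=[hsv[...,i].astype(int) for i in range(3)]
    for nm,m,z in(("blue",(H>100)&(H<125)&(S>120),.05),("green",(H>45)&(H<95)&(S>60),.028),("red",((H<7)|(H>172))&(S>110),.033),("amber",(H>9)&(H<25)&(S>100),.027)):
        for a,ce,bb in cen(m&roi): print(nm,a,ce.round(1),bb,ray(c,ce,z)[0].round(4))
    k=4
    cv2.imwrite(f"pics/{n}1.png",cv2.resize(im[y0:y1,x0:x1,::-1],None,fx=k,fy=k,interpolation=cv2.INTER_CUBIC))
E
```

```text
top cam [ 0.37249456 -0.20177409  1.09499358]
blue 394 [157.5 205.9] [142 197  33  20] [0.5243 0.0137 0.05  ]
green 41 [170.1 232.3] [165 227  10  10] [ 0.465  -0.0146  0.028 ]
red 75 [204.  242.7] [198 237  12  12] [ 0.4412 -0.0959  0.033 ]
amber 76 [241.4 250.1] [236 245  12  11] [ 0.4254 -0.1839  0.027 ]
scene cam [0.22181626 0.31372275 0.63630627]
blue 697 [213.3 276.4] [195 259  38  36] [0.5166 0.0257 0.05  ]
green 38 [245.9 285.1] [241 282  10   6] [ 0.4609 -0.0037  0.028 ]
red 87 [277.  260.1] [272 253  12  14] [ 0.4383 -0.0855  0.033 ]
amber 75 [303.3 236.7] [298 231  12  11] [ 0.4238 -0.176   0.027 ]
```

View pics/top1.png

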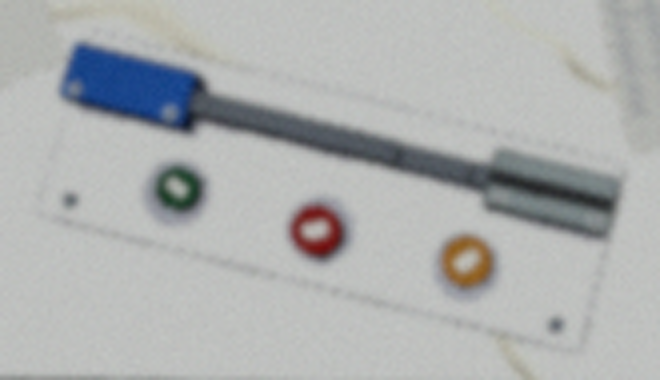

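View pics/scene1.png

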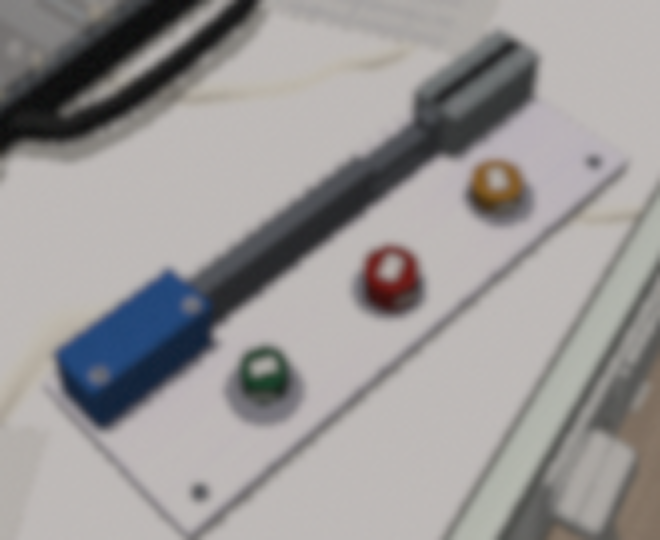

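Run:
```python
from h import *
t,s=load("top"),load("scene")
f=lambda p,o:(np.float64(p)+.5)/4-.5+np.array(o)
T=ray(t,f([(72,28),(625,172),(580,350),(40,213)],(125,185)),.012)
S=ray(s,f([(190,538),(628,163),(45,385)],(180,190)),.012)
print("T",T[:,:2].round(4),"len",np.linalg.norm(np.diff(T,axis=0),axis=1))
print("S",S[:,:2].round(4),np.linalg.norm(S[1]-S[0]),np.linalg.norm(S[2]-S[0]))
c=T.mean(0); u=(T[0]-T[1])+(T[3]-T[2]); 
uS=S[0]-S[1]; 
for u in(u,uS): print("yaw y-axis",np.arctan2(u[1],u[0]))
cS=(S[1]+S[2])/2
for nm,c,u in(("T",c,(T[0]-T[1])+(T[3]-T[2])),("S",cS,uS)):
    y=u[:2]/np.linalg.norm(u[:2]); x=np.array([y[1],-y[0]])
    print(nm,c.round(4),"bm",c[:2]+.028*x,"bs",c[:2]+.028*x+.07*y,"x",x,"y",y)
    W=lambda a,b,z:np.r_[c[:2]+a*x+b*y,z]
    P=[W(a,b,.045) for a in(21,35) for b in(-90,90)]
    P=[W(a/1e3,b/1e3,z) for a,b,z in((21,-90,.045),(35,-90,.045),(21,90,.045),(35,90,.045),(11,90,.05),(45,90,.05),(11,-90,.05),(45,-90,.05))]
    print("topcrop",((proj(t,P)-(125,185)+.5)*4-.5).round().tolist()); print("scenecrop",((proj(s,P)-(180,190)+.5)*4-.5).round().tolist())
    for n,cc,o,pp in(("t",t,(125,185),[(398,155),(475,180)]),("s",s,(180,190),[(370,170)])):
        q=ray(cc,f(pp,o),.045)[:,:2]-c[:2]; print(n,"notch xy",q@x,q@y)
```

```text
T [[ 0.5645  0.0596]
 [ 0.4812 -0.278 ]
 [ 0.3751 -0.2515]
 [ 0.4518  0.0723]] len [0.34769084 0.10939534 0.3327541 ]
S [[ 0.4495  0.0758]
 [ 0.3726 -0.2463]
 [ 0.56    0.0495]] 0.3312015819375696 0.11363743887822128
yaw y-axis 1.3333666138682099
yaw y-axis 1.336297449077761
T [ 0.4682 -0.0994  0.012 ] bm [ 0.49537209 -0.10598945] bs [ 0.51183646 -0.03795325] x [ 0.97194573 -0.23520523] y [0.23520523 0.97194573]
topcrop [[481.0, 188.0], [487.0, 165.0], [184.0, 112.0], [191.0, 89.0], [178.0, 127.0], [194.0, 71.0], [477.0, 204.0], [492.0, 147.0]]
scenecrop [[441.0, 118.0], [423.0, 105.0], [199.0, 299.0], [181.0, 282.0], [211.0, 305.0], [168.0, 265.0], [455.0, 121.0], [411.0, 90.0]]
t notch xy [0.02755922 0.02457939] [-0.03783309 -0.08515706]
s notch xy [0.02147325] [-0.03315321]
S [ 0.4663 -0.0984  0.012 ] bm [ 0.49352881 -0.10492778] bs [ 0.5097937  -0.03684362] x [ 0.9726309  -0.23235561] y [0.23235561 0.9726309 ]
topcrop [[480.0, 191.0], [486.0, 167.0], [182.0, 115.0], [189.0, 92.0], [176.0, 131.0], [192.0, 75.0], [475.0, 207.0], [490.0, 150.0]]
scenecrop [[443.0, 120.0], [425.0, 107.0], [201.0, 302.0], [183.0, 286.0], [213.0, 308.0], [170.0, 268.0], [457.0, 123.0], [412.0, 92.0]]
t notch xy [0.02948786 0.02636934] [-0.03843596 -0.08575099]
s notch xy [0.02341563] [-0.03373826]
```

Scene crop: the blue block's near corner is at (212,305), the grey block at (455,125), and there is a step in the bar near (370,170), so the notch is close to the grey block. The crop predictions match to about 3 mm. A big instrument at the left may stand between the arm and the holder, so I check its extent before moving.

Run:
```python
from h import *
t,s=load("top"),load("scene")
a=cv2.resize(t["pixels"][20:290,0:130],None,fx=2.2,fy=2.2,interpolation=2)
b=cv2.resize(s["pixels"][150:384,0:230],None,fx=2.2,fy=2.2,interpolation=2)
h=max(a.shape[0],b.shape[0]); pad=lambda i:cv2.copyMakeBorder(i,0,h-i.shape[0],0,0,0)
cv2.imwrite("pics/box.png",np.hstack([pad(a),pad(b)])[...,::-1])
# heights: projection of TCP & a few points
print(proj(t,[(.303,.603,.231),(.37,.2,0),(.37,.2,.3),(.3,.3,0)]),proj(s,[(.303,.603,.231),(.37,.2,0),(.37,.2,.3),(.37,.2,.2),(.6,.2,.2)]))
```

```text
[[-189.64304809  305.98026304]
 [  80.02980875  271.95672734]
 [  15.90746841  271.57081088]
 [  34.86488342  301.655685  ]] [[-344.71951651 1377.94973509]
 [ 221.44900659  416.55255994]
 [ 198.0537158   322.56932569]
 [ 208.33389635  363.86672291]
 [  84.45431689  276.01737838]]
```

View pics/box.png

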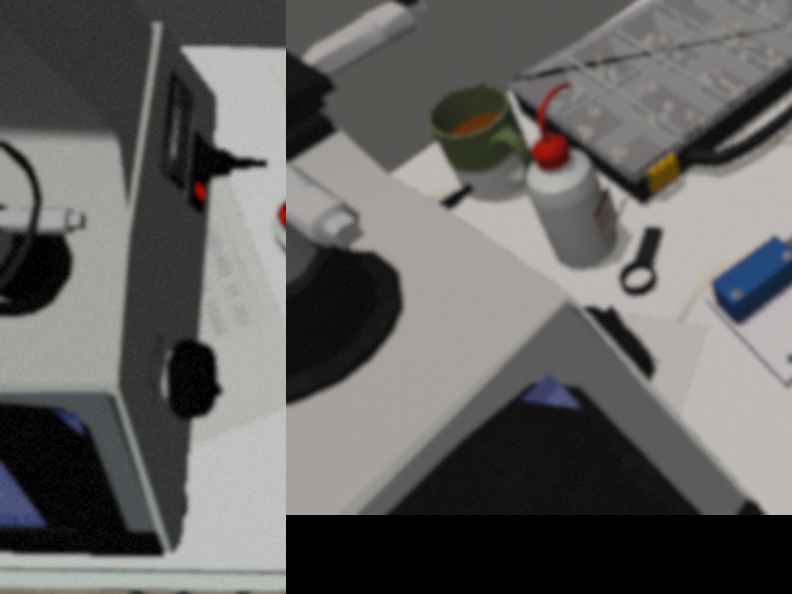

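Left crop: the instrument's front lower corner is at top-view pixel (78,271) and its front upper corner at (54,197), with the same upper corner at scene pixel (128,286). The front slopes back.

Run:
```python
from h import *
t,s=load("top"),load("scene")
def P(c): return c["camera_matrix"]@np.c_[cv2.Rodrigues(c["rvec"])[0],np.ravel(c["tvec"])]
X=cv2.triangulatePoints(P(t),P(s),np.float64([[53.6],[197]]),np.float64([[127.7],[286.5]]))
X=(X[:3]/X[3]).T;print(X,proj(t,X),proj(s,X)); print(ray(t,[(78,271)],0))
```

```text
[[0.51577566 0.18347844 0.22027577]] [[ 53.0944017  196.23525371]] [[129.72334501 286.98087924]]
[[0.37218469 0.20499098 0.        ]]
```

>>> {"fn": "jog_arm", "kwargs": {"deltas": [{"dz": -0.01, "turn": 0.12}, {"dz": -0.01, "turn": 0.12}, {"dz": -0.01, "turn": 0.12}, {"dz": -0.01, "turn": 0.12}, {"dz": -0.01, "turn": 0.12}], "claw": 0, "grip_force": 20}}

```text
$.deltas[0]: bad value
```

>>> {"fn": "jog_arm", "kwargs": {"deltas": [{"turn": 0.12}, {"turn": 0.12}, {"turn": 0.12}, {"turn": 0.12}, {"turn": 0.12}]}}

```text
$.deltas[0]: bad value
```

>>> {"fn": "jog_arm", "kwargs": {"deltas": [{"turn": 0.12}, {"turn": 0.02}, {}]}}

```text
$.deltas[0]: bad value
```

>>> {"fn": "jog_arm", "kwargs": {"deltas": [{"dx": 0, "dy": 0, "dz": -0.01, "turn": 0.12}, {"dx": 0, "dy": 0, "dz": -0.01, "turn": 0.12}, {"dx": 0, "dy": 0, "dz": -0.01, "turn": 0.12}, {"dx": 0, "dy": 0, "dz": -0.01, "turn": 0.12}, {"dx": 0, "dy": 0, "dz": -0.01, "turn": 0.12}], "claw": 0, "grip_force": 20}}

```text
time: 0.52
tcp_pos: [0.3029, 0.6028, 0.2809]
ee_rot: [-3.14, 0.001, 2.07]
wrist_force: [-0.2, -0.1, 0.6]
finger_gap: 0.296
grip_force: 0.0
```

>>> {"fn": "jog_arm", "kwargs": {"deltas": [{"dx": 0, "dy": 0, "dz": 0, "turn": 0.12}, {"dx": 0, "dy": 0, "dz": 0, "turn": 0.12}, {"dx": 0, "dy": 0, "dz": 0, "turn": 0.12}, {"dx": 0, "dy": 0, "dz": 0, "turn": 0.12}, {"dx": 0, "dy": 0, "dz": 0, "turn": 0.12}]}}

```text
time: 0.93
tcp_pos: [0.3029, 0.6028, 0.2805]
ee_rot: [-3.141, 0.001, 1.47]
wrist_force: [0.6, -0.6, 0.3]
finger_gap: 0.001
grip_force: 0.0
```

>>> {"fn": "jog_arm", "kwargs": {"deltas": [{"dx": 0, "dy": 0, "dz": 0, "turn": 0.12}, {"dx": 0, "dy": 0, "dz": 0, "turn": 0.02}, {"dx": 0, "dy": 0, "dz": 0, "turn": 0}]}}

```text
time: 1.18
tcp_pos: [0.303, 0.6029, 0.2807]
ee_rot: [-3.141, 0.001, 1.338]
wrist_force: [0.2, -0.6, -0.0]
finger_gap: 0.0
grip_force: 0.0
```

>>> {"fn": "jog_arm", "kwargs": {"deltas": [{"dx": -0.0405, "dy": 0.003, "dz": 0, "turn": 0}, {"dx": -0.0405, "dy": 0.003, "dz": 0, "turn": 0}, {"dx": -0.0405, "dy": 0.003, "dz": 0, "turn": 0}, {"dx": -0.0405, "dy": 0.003, "dz": 0, "turn": 0}, {"dx": -0.0405, "dy": 0.003, "dz": 0, "turn": 0}]}}

```text
time: 1.6
tcp_pos: [0.2699, 0.4009, 0.2808]
ee_rot: [-3.141, 0.001, 1.339]
wrist_force: [0.9, 0.3, 0.7]
finger_gap: -0.005
grip_force: 0.0
```

>>> {"fn": "jog_arm", "kwargs": {"deltas": [{"dx": -0.021, "dy": 0.024, "dz": 0, "turn": 0}, {"dx": -0.021, "dy": 0.024, "dz": 0, "turn": 0}, {"dx": -0.021, "dy": 0.024, "dz": 0, "turn": 0}, {"dx": -0.021, "dy": 0.024, "dz": 0, "turn": 0}, {"dx": -0.021, "dy": 0.024, "dz": 0, "turn": 0}]}}

```text
time: 2.02
tcp_pos: [0.3632, 0.2712, 0.2815]
ee_rot: [3.141, -0.0, 1.339]
wrist_force: [0.2, -1.1, -0.3]
finger_gap: 0.002
grip_force: 0.0
```

>>> {"fn": "jog_arm", "kwargs": {"deltas": [{"dx": -0.021, "dy": 0.024, "dz": 0, "turn": 0}, {"dx": -0.021, "dy": 0.024, "dz": 0, "turn": 0}, {"dx": 0, "dy": 0, "dz": 0, "turn": 0}]}}

```text
time: 2.27
tcp_pos: [0.4021, 0.217, 0.2814]
ee_rot: [3.14, 0.001, 1.333]
wrist_force: [0.7, -1.0, 0.3]
finger_gap: 0.001
grip_force: 0.0
```

>>> {"fn": "jog_arm", "kwargs": {"deltas": [{"dx": -0.032, "dy": 0.0235, "dz": 0, "turn": 0}, {"dx": -0.032, "dy": 0.0235, "dz": 0, "turn": 0}, {"dx": -0.032, "dy": 0.0235, "dz": 0, "turn": 0}, {"dx": -0.032, "dy": 0.0235, "dz": 0, "turn": 0}, {"dx": -0.032, "dy": 0.0235, "dz": 0, "turn": 0}]}}

```text
time: 2.68
tcp_pos: [0.4769, 0.0364, 0.2815]
ee_rot: [3.141, -0.0, 1.339]
wrist_force: [-0.2, -0.2, 0.8]
finger_gap: 0.001
grip_force: 0.0
```

>>> {"fn": "jog_arm", "kwargs": {"deltas": [{"dx": -0.031, "dy": 0.0235, "dz": 0, "turn": 0}, {"dx": -0.031, "dy": 0.0235, "dz": 0, "turn": 0}, {"dx": 0, "dy": 0, "dz": 0.04, "turn": 0}, {"dx": 0, "dy": 0, "dz": 0.04, "turn": 0}, {"dx": 0, "dy": 0, "dz": 0.04, "turn": 0}]}}

```text
time: 3.1
tcp_pos: [0.5087, -0.0342, 0.1607]
ee_rot: [3.139, -0.0, 1.337]
wrist_force: [-0.3, -0.5, -0.8]
finger_gap: -0.001
grip_force: 0.0
```

>>> {"fn": "jog_arm", "kwargs": {"deltas": [{"dx": 0, "dy": 0, "dz": 0.04, "turn": 0}, {"dx": 0, "dy": 0, "dz": 0.03, "turn": 0}, {"dx": 0, "dy": 0, "dz": 0, "turn": 0}, {"dx": 0, "dy": 0, "dz": 0, "turn": 0}]}}

```text
time: 3.43
tcp_pos: [0.5067, -0.0329, 0.09]
ee_rot: [-3.137, -0.0, 1.338]
wrist_force: [0.5, 0.2, 0.4]
finger_gap: 0.0
grip_force: 0.0
```

Run:
```python
from h import *
from rig import optics,readout
s=readout.get_state();print(s["tcp_pos"],s["wrist_force"],s["ee_rot"])
ims=[]
for n,(x0,y0,x1,y1) in dict(top=(120,150,290,280),scene=(170,180,340,310)).items():
    c=optics.camera(n);pickle.dump(c,open(n+"2.pkl","wb"));print(n,proj(c,[s["tcp_pos"]])[0]-(x0,y0))
    ims.append(cv2.resize(c["pixels"][y0:y1,x0:x1],(400*1,306),interpolation=2))
cv2.imwrite("pics/near.png",np.hstack(ims)[...,::-1])
```

```text
[ 0.50672305 -0.03289098  0.08997105] [0.47133074 0.20497396 0.43524226] [-3.13715663e+00 -2.17786460e-04  1.33752710e+00]
top [54.39759779 61.35769271]
scene [63.90835404 65.45338989]
```

View pics/near.png

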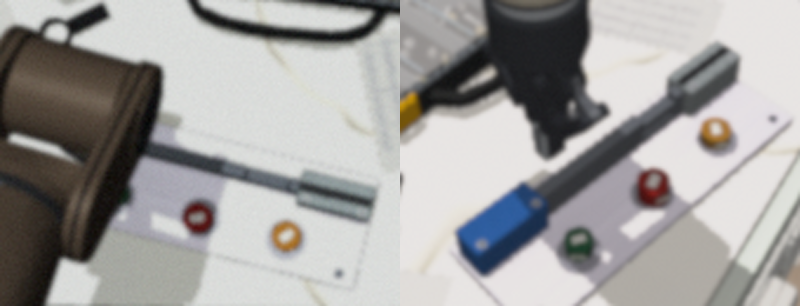

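The fingertips appear at scene-crop (150,155), where the TCP projects, beside the bar's blue end. The step at crop (628,125) marks the notch edge. Next I correct by about 4.5 mm and go down.

>>> {"fn": "jog_arm", "kwargs": {"deltas": [{"dx": -0.004, "dy": 0.0045, "dz": 0.02, "turn": 0}, {"dx": 0, "dy": 0, "dz": 0.015, "turn": 0}, {"dx": 0, "dy": 0, "dz": 0, "turn": 0}, {"dx": 0, "dy": 0, "dz": 0.001, "turn": 0}, {"dx": 0, "dy": 0, "dz": 0.001, "turn": 0}]}}

```text
time: 3.95
tcp_pos: [0.5133, -0.0389, 0.0568]
ee_rot: [3.137, 0.0, 1.336]
wrist_force: [0.1, -0.5, 0.6]
finger_gap: 0.001
grip_force: 0.0
```

>>> {"fn": "jog_arm", "kwargs": {"deltas": [{"dx": 0, "dy": 0, "dz": 0.001, "turn": 0}, {"dx": 0, "dy": 0, "dz": 0.001, "turn": 0}, {"dx": 0, "dy": 0, "dz": 0.001, "turn": 0}, {"dx": 0, "dy": 0, "dz": 0, "turn": 0}]}}

```text
time: 4.28
tcp_pos: [0.5116, -0.0385, 0.0516]
ee_rot: [3.141, -0.0, 1.336]
wrist_force: [-1.3, 0.5, 0.3]
finger_gap: -0.005
grip_force: 0.0
```

>>> {"fn": "jog_arm", "kwargs": {"deltas": [{"dx": 0, "dy": 0, "dz": 0.001, "turn": 0}, {"dx": 0, "dy": 0, "dz": 0.001, "turn": 0}, {"dx": 0, "dy": 0, "dz": 0.001, "turn": 0}, {"dx": 0, "dy": 0, "dz": 0.001, "turn": 0}, {"dx": 0, "dy": 0, "dz": 0.001, "turn": 0}]}}

```text
time: 4.7
tcp_pos: [0.5114, -0.0386, 0.0461]
ee_rot: [-3.141, -0.0, 1.336]
wrist_force: [0.2, -0.5, 0.1]
finger_gap: 0.004
grip_force: 0.0
```

>>> {"fn": "jog_arm", "kwargs": {"deltas": [{"dx": 0, "dy": 0, "dz": 0.0005, "turn": 0}, {"dx": 0, "dy": 0, "dz": 0.0005, "turn": 0}, {"dx": 0, "dy": 0, "dz": 0, "turn": 0}]}}

```text
time: 4.95
tcp_pos: [0.5114, -0.0385, 0.0452]
ee_rot: [-3.141, -0.0, 1.336]
wrist_force: [0.3, 0.5, 0.1]
finger_gap: 0.003
grip_force: 0.0
```

>>> {"fn": "jog_arm", "kwargs": {"deltas": [{"dx": 0, "dy": 0, "dz": 0.0005, "turn": 0}, {"dx": 0, "dy": 0, "dz": 0.0005, "turn": 0}, {"dx": 0, "dy": 0, "dz": 0, "turn": 0}]}}

```text
time: 5.2
tcp_pos: [0.5115, -0.0386, 0.045]
ee_rot: [-3.141, 0.0, 1.336]
wrist_force: [-2.4, 0.8, 4.8]
finger_gap: 0.002
grip_force: 2.5
```

>>> {"fn": "jog_arm", "kwargs": {"deltas": [{"dx": -0.005, "dy": 0, "dz": 0.0003, "turn": 0}, {"dx": -0.005, "dy": 0, "dz": 0, "turn": 0}, {"dx": -0.005, "dy": 0, "dz": 0, "turn": 0}, {"dx": -0.005, "dy": 0, "dz": 0, "turn": 0}, {"dx": -0.005, "dy": 0, "dz": 0, "turn": 0}]}}

```text
time: 5.62
tcp_pos: [0.5067, -0.063, 0.0451]
ee_rot: [3.139, -0.001, 1.335]
wrist_force: [0.5, 4.1, 5.9]
finger_gap: 0.001
grip_force: 2.8
```

>>> {"fn": "jog_arm", "kwargs": {"deltas": [{"dx": -0.005, "dy": 0, "dz": 0, "turn": 0}, {"dx": -0.005, "dy": 0, "dz": 0, "turn": 0}, {"dx": -0.005, "dy": 0, "dz": 0, "turn": 0}, {"dx": -0.005, "dy": 0, "dz": 0, "turn": 0}, {"dx": -0.005, "dy": 0, "dz": 0, "turn": 0}]}}

```text
time: 6.03
tcp_pos: [0.5008, -0.0874, 0.045]
ee_rot: [3.139, -0.001, 1.335]
wrist_force: [0.2, 4.5, 7.0]
finger_gap: -0.001
grip_force: 2.9
```

>>> {"fn": "jog_arm", "kwargs": {"deltas": [{"dx": -0.005, "dy": 0, "dz": 0, "turn": 0}, {"dx": -0.005, "dy": 0, "dz": 0, "turn": 0}, {"dx": -0.005, "dy": 0, "dz": 0, "turn": 0}, {"dx": -0.005, "dy": 0, "dz": 0, "turn": 0}, {"dx": -0.005, "dy": 0, "dz": 0, "turn": 0}]}}

```text
time: 6.45
tcp_pos: [0.4949, -0.1116, 0.045]
ee_rot: [3.14, -0.001, 1.335]
wrist_force: [1.5, 4.3, 6.3]
finger_gap: 0.0
grip_force: 3.0
```

>>> {"fn": "jog_arm", "kwargs": {"deltas": [{"dx": -0.004, "dy": 0, "dz": 0, "turn": 0}, {"dx": -0.004, "dy": 0, "dz": 0, "turn": 0}, {"dx": -0.004, "dy": 0, "dz": 0, "turn": 0}, {"dx": -0.004, "dy": 0, "dz": 0, "turn": 0}]}}

```text
time: 6.78
tcp_pos: [0.4912, -0.1272, 0.045]
ee_rot: [3.14, -0.001, 1.335]
wrist_force: [0.8, 3.9, 6.7]
finger_gap: -0.002
grip_force: 3.1
```

>>> {"fn": "jog_arm", "kwargs": {"deltas": [{"dx": -0.003, "dy": 0, "dz": 0, "turn": 0}, {"dx": -0.003, "dy": 0, "dz": 0, "turn": 0}, {"dx": -0.003, "dy": 0, "dz": 0, "turn": 0}]}}

```text
time: 7.03
tcp_pos: [0.4891, -0.1359, 0.045]
ee_rot: [3.14, -0.001, 1.335]
wrist_force: [1.4, 5.0, 6.0]
finger_gap: 0.001
grip_force: 3.2
```

>>> {"fn": "jog_arm", "kwargs": {"deltas": [{"dx": -0.003, "dy": 0, "dz": 0, "turn": 0}, {"dx": -0.003, "dy": 0, "dz": 0, "turn": 0}, {"dx": -0.003, "dy": 0, "dz": 0, "turn": 0}]}}

```text
time: 7.28
tcp_pos: [0.4869, -0.1446, 0.045]
ee_rot: [3.14, -0.001, 1.335]
wrist_force: [1.3, 4.8, 6.3]
finger_gap: -0.005
grip_force: 3.1
```

>>> {"fn": "jog_arm", "kwargs": {"deltas": [{"dx": -0.003, "dy": 0, "dz": 0, "turn": 0}, {"dx": -0.003, "dy": 0, "dz": 0, "turn": 0}]}}

```text
time: 7.45
tcp_pos: [0.4853, -0.1506, 0.0448]
ee_rot: [3.14, -0.001, 1.335]
wrist_force: [0.8, 0.1, 1.5]
finger_gap: 0.002
grip_force: 0.0
```

>>> {"fn": "jog_arm", "kwargs": {"deltas": [{"dx": -0.003, "dy": 0, "dz": 0, "turn": 0}]}}

```text
time: 7.53
tcp_pos: [0.4838, -0.1538, 0.044]
ee_rot: [-3.142, 0.001, 1.336]
wrist_force: [0.6, -0.3, -0.7]
finger_gap: 0.003
grip_force: 0.0
```

The force vanished and the tip sank at y ≈ -0.150, which is the notch, as seen in the images. I centre in it and press.

>>> {"fn": "jog_arm", "kwargs": {"deltas": [{"dx": -0.004, "dy": 0, "dz": 0, "turn": 0}, {"dx": -0.0035, "dy": 0, "dz": 0, "turn": 0}, {"dx": 0, "dy": 0, "dz": 0.002, "turn": 0}, {"dx": 0, "dy": 0, "dz": 0.002, "turn": 0}, {"dx": 0, "dy": 0, "dz": 0, "turn": 0}]}}

```text
time: 7.95
tcp_pos: [0.4816, -0.1605, 0.0392]
ee_rot: [-3.14, -0.0, 1.336]
wrist_force: [-0.4, -0.8, 0.0]
finger_gap: 0.001
grip_force: 0.0
```

>>> {"fn": "jog_arm", "kwargs": {"deltas": [{"dx": 0, "dy": 0, "dz": 0.001, "turn": 0}, {"dx": 0, "dy": 0, "dz": 0.001, "turn": 0}, {"dx": 0, "dy": 0, "dz": 0.001, "turn": 0}, {"dx": 0, "dy": 0, "dz": 0, "turn": 0}]}}

```text
time: 8.28
tcp_pos: [0.482, -0.1605, 0.0371]
ee_rot: [-3.141, 0.0, 1.336]
wrist_force: [-1.8, 0.1, 3.2]
finger_gap: -0.001
grip_force: 1.6
```

>>> {"fn": "jog_arm", "kwargs": {"deltas": [{"dx": 0, "dy": 0, "dz": 0.001, "turn": 0}, {"dx": 0, "dy": 0, "dz": 0.001, "turn": 0}, {"dx": 0, "dy": 0, "dz": 0.001, "turn": 0}, {"dx": 0, "dy": 0, "dz": 0, "turn": 0}]}}

```text
time: 8.62
tcp_pos: [0.4821, -0.1605, 0.0338]
ee_rot: [-3.142, -0.0, 1.336]
wrist_force: [-1.1, -0.2, 2.8]
finger_gap: 0.001
grip_force: 0.9
```

>>> {"fn": "jog_arm", "kwargs": {"deltas": [{"dx": 0, "dy": 0, "dz": 0.001, "turn": 0}, {"dx": 0, "dy": 0, "dz": 0.001, "turn": 0}, {"dx": 0, "dy": 0, "dz": 0.001, "turn": 0}, {"dx": 0, "dy": 0, "dz": 0, "turn": 0}]}}

```text
time: 8.95
tcp_pos: [0.4824, -0.1606, 0.032]
ee_rot: [-3.141, -0.0, 1.336]
wrist_force: [-5.6, 2.9, 10.8]
finger_gap: 0.0
grip_force: 5.3
```

Depth is 13 mm and the force is rising, so this is the bottom stop. I press slightly more, then lift straight up and look.

>>> {"fn": "jog_arm", "kwargs": {"deltas": [{"dx": 0, "dy": 0, "dz": 0.0007, "turn": 0}, {"dx": 0, "dy": 0, "dz": 0, "turn": 0}, {"dx": 0, "dy": 0, "dz": 0, "turn": 0}]}}

```text
time: 9.2
tcp_pos: [0.4824, -0.1606, 0.0319]
ee_rot: [-3.14, -0.0, 1.336]
wrist_force: [-6.2, 2.8, 15.2]
finger_gap: 0.001
grip_force: 7.2
```

>>> {"fn": "jog_arm", "kwargs": {"deltas": [{"dx": 0, "dy": 0, "dz": -0.003, "turn": 0}, {"dx": 0, "dy": 0, "dz": -0.005, "turn": 0}, {"dx": 0, "dy": 0, "dz": -0.01, "turn": 0}, {"dx": 0, "dy": 0, "dz": -0.02, "turn": 0}, {"dx": 0, "dy": 0, "dz": -0.03, "turn": 0}]}}

```text
time: 9.62
tcp_pos: [0.4805, -0.1596, 0.0967]
ee_rot: [-3.137, -0.002, 1.336]
wrist_force: [-0.8, 1.3, -0.5]
finger_gap: 0.003
grip_force: 0.0
```

>>> {"fn": "jog_arm", "kwargs": {"deltas": [{"dx": 0.01, "dy": 0, "dz": -0.03, "turn": 0}, {"dx": 0.03, "dy": 0, "dz": -0.03, "turn": 0}, {"dx": 0.03, "dy": 0, "dz": -0.02, "turn": 0}, {"dx": 0.03, "dy": 0, "dz": 0, "turn": 0}, {"dx": 0, "dy": 0, "dz": 0, "turn": 0}]}}

```text
time: 10.03
tcp_pos: [0.5073, -0.0605, 0.1806]
ee_rot: [3.136, -0.002, 1.34]
wrist_force: [-0.7, -0.6, -0.6]
finger_gap: -0.007
grip_force: 0.0
```

Run:
```python
from h import *
from rig import optics,readout
s=readout.get_state();print(s["tcp_pos"],s["wrist_force"])
ims=[]
for n,(x0,y0,x1,y1) in dict(top=(120,150,290,280),scene=(170,180,340,310)).items():
    c=optics.camera(n)
    ims.append(cv2.resize(c["pixels"][y0:y1,x0:x1],(400*1,306),interpolation=2))
cv2.imwrite("pics/end.png",np.hstack(ims)[...,::-1])
```

```text
[ 0.50731531 -0.06053767  0.18057699] [-0.71816839 -0.62627453 -0.58288535]
```

View pics/end.png

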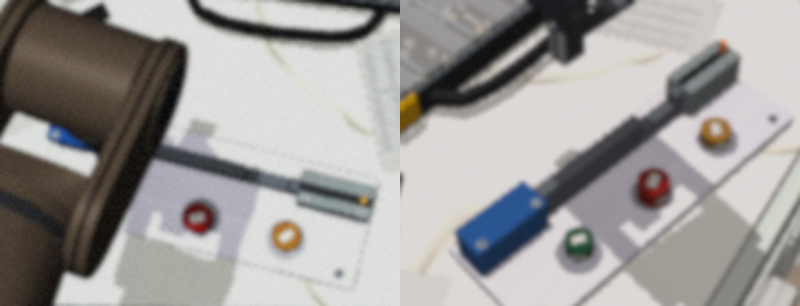

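The orange pin stands up in the grey block (scene crop (722,48), top crop (364,201)), and the pucks have not moved. The arm is clear and still.

```bash
python3 -c "
from rig import order
print(order.hand_in())"
```

```text
the job is handed in; nothing more can be done
None
```

The key is pressed fully down, the orange pin is up, the specimens appear unmoved and the arm is clear of everything; the job is handed in at about 10 s, though no verdict came back.

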